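Put the patrol torch back in its charging locker

TASK

Pull the slanted front door of the grey charging locker all the way down, take the torch (the metal flashlight with the wide hexagonal head at one end) out of the cardboard carton and lay it in the sloping cradle inside the locker, lens end uppermost and fully down in both V rests, then push the door back up until it is fully shut. Swing the door steadily without slamming it, let go of everything, and leave the other things on the desk and in the carton where they are.

Things in the scene. Friction and masses are not known exactly. Their poses are not given: they have to be found in the camera images.
- locker: Fixed grey steel locker, 215 deep x 232 wide x 174 mm high, left or right on the desk. Origin on the desk, mid-width, 30 mm before the hinge line; x to its back, y left, z up. Floor 6 mm thick; side walls inside at y = +-110 mm, front edges sloped like the shut door; back wall inside at x = 233; short roof only over x = 189 to 239 mm, underside at z = 168 mm.
- door_hinge (a point): Middle of the door's hinge line (along locker y), at the locker's front, 15 mm above the desk.
- door_bar (a point): Middle of the steel grip bar in the door's top edge: 12 mm diameter, 152 mm free length along locker y, 183 mm from the hinge line. Below it (towards the hinge) is a hand slot 42 mm high and 152 mm wide through the door; the bar can be pinched from above at any door angle.
- door (a joint): Bottom-hinged door, rad: 0 shut (leaning back 0.645 from vertical), grows as its top comes down towards the robot; 0.645 upright, 1.779 fully down (stop; bar then 92 mm above the desk). Stiff hinge: stays where left. White panel 232 wide, 191 long, 7 mm thick, 0.5 kg; its inner face passes through the hinge line.
- cradle_seat (a point): Where torch_grip lies when the torch is properly in the cradle, whose axis (locker y = 0) rises 30 deg towards locker +x. Here 40 mm are free for fingers between two V rests (each 12 mm long, 50 wide, 90 deg V, upper edges level with the torch axis) centred 26 mm up and down the axis. Black board 28 mm below the axis. A stop plate (axis high) stands 55 mm down the axis.
- cradle_top (a point): Where the middle of the torch's lens face is when the torch lies properly in the cradle; 78 mm up the slope from cradle_seat.
- torch: Loose metal torch (flashlight), 130 mm long, 0.2 to 0.4 kg, lying in the carton. x along its axis to the lens end; origin midway along, 21 mm off the axis (on a hexagon flat). Round body 32 mm diameter from x = -55 to +29; hexagonal head 42 mm across flats, 48 across corners, x = +29 to +65; thin rubber ring of the same hexagon at the tail, x = -65 to -55.
- torch_grip (a point): Point on the torch's axis, 52 mm from its tail face, on the round part, the place to grip it.
- torch_lens (a point): Middle of the torch's lens face, on its axis, 78 mm from torch_grip.
- carton: Fixed low cardboard carton, open at the top, 250 (x) x 330 (y) x 45 mm high, walls and floor 5 mm; origin under its centre. Holds torch, radio and flask side by side, in any order.
- radio: Bystander in the carton: black handheld radio lying flat, 115 x 52 x 30 mm plus a 45 mm aerial stub at its +x end.
- flask: Bystander in the carton: metal flask, 130 mm long, round, 38 mm diameter, with equal hexagonal rubber caps 42 mm wide and 12 mm long at both ends (no wide head). x along its axis.
- battery: Bystander in the carton, along its robot-side wall: black battery stick lying along carton y, 20 x 80 x 25 mm.
- mug: Bystander: white mug, 76 mm diameter, 90 mm high, origin under its centre.
- tape: Bystander: roll of tape lying flat, 90 mm diameter, 45 mm high.
- stapler: Bystander: black stapler along x, 130 x 35 x 45 mm.
- case: Bystander: small black case, 100 x 70 x 40 mm.
Things that resemble listed ones, but are neither listed nor needed, are in the scene too. What is shaped like the torch but pink is not meant.

How it is judged:
By the outcome, as a careful person would: the job done as asked, in the order asked, and still so for the second after the job is handed in, with the robot touching nothing.
It also fails if it takes over 72 s, if anything falls off the work surface, if the arm or the gripper's body presses on something with over 40 N, if the wrist force passes 120 N, or if a joint passes its speed limit or range.

ROBOT

A 6-joint arm with a two-finger parallel gripper is mounted at the origin on the work surface. World frame = base frame: x ahead of the robot, y to its left, z up, the work surface at z = 0. Lengths are in m, angles in rad, forces in N, time in s.
With the tool pointing down it reaches from about 0.25 to 0.725 m from the base axis. Payload 4 kg.
Tool frame: the origin (TCP) lies at the very end of the fingers, on their centre line; the grasp point (between the pads) lies r.hold_point_z behind it (r.hold_point_z is the distance from the TCP to the grasp point, in m); z points along the fingers, y is the direction in which the jaws open and shut (so a half turn about z gives the same grasp; the last joint's range is limited). The gripper opens to 85 mm and grips with 20 to 120 N. Pads are 22 mm wide; open, the fingers measure 114 mm over their backs; the gripper's body (76 mm by 85 mm) begins 54 mm behind the grasp point. The pads swing forward as they close: fully open they stand 13 mm farther back than shut.
Start: joints at [-1.265, 0.241, 0.005, 1.335, 0, 1.571], TCP at [0.151, -0.477, 0.231] pointing down, gripper open.
Joint ranges: [-2.72, 2.72], [-1.05, 1.87], [-1.09, 1.28], [-1.99, 2.15], [-1.42, 1.44], [-3.14, 3.14]. Speed limits (rad/s): [2.79, 2.79, 3.14, 3.14, 3.14, 3.14].

INTERFACE

Orientations are given as a unit quaternion [w, x, y, z].
In Python, from station import r, imaging gives the robot as it stands. Calls block until the motion is done:
- r.move_pose(position, orientation): joint-space move of the TCP to a pose.
- r.move_l(position, feed=0.15, rotation=None): straight line of the TCP; rotation=None keeps the orientation; feed is the mean speed in m/s.
- r.set_joints(angles): joint-space move.
- r.grip(opening, force=None): finger opening in m; force is the grip in N (None keeps the last); returns when the fingers have stopped.
- r.wait(seconds).
- r.ik(position, orientation): joint angles nearest the present ones, or None.
- imaging.capture(name): name is "side" or "top" or "wrist"; returns the picture (384x512x3 uint8, red, green, blue); there is no depth.
- imaging.camera_info(name): a dict with "intrinsics" (3x3 intrinsics, pixels), "R" (3x3) and "t" (3): a world point X has camera coordinates R X + t. Camera axes: x right, y down, z forward; pixel columns grow to the right and rows downward; lengths in m; the calibration is good to about 2 mm. A picture is of the moment at which its call begins: read the wrist's pose just before it. camera_info takes no time and is no camera call; for the wrist camera it gives the pose at the moment of the call.
A pose or a line that the arm cannot do raises r.MotionError and nothing moves.
- r.finish_job(): hands the job in, once; it reports no verdict.
Trained networks look in the newest picture that a camera, given by its name, has taken for a name from the list of things; names that differ only in an ending like _2 or _b are one class to them, and where a whole thing is asked for, a point or a joint stands for the part that bears it (a point fixed in the world has none). Each returns a list of dicts, best first, with "conf" (0 to 1); they miss things now and then, are a little off and sometimes report something else, mostly with a low value. They report only what shows in the picture. A call takes as long as a camera call. They do not tell look-alikes from the thing itself.
- imaging.spot_in(camera, target): "bbox" ([left, top, right, bottom] in pixels, round what is visible of it).
- imaging.regions_of(camera, target): "pixels" (384x512 bool, what is visible of it) and "bbox" ([left, top, right, bottom] in pixels, round what is visible of it).
Readings, each from a call of its own:
- r.current_clock(): time.
- r.current_joints(): joint angles.
- r.current_joint_velocities(): joint speeds.
- r.current_effort(): joint torques, N m.
- r.current_tcp_pos(): TCP position.
- r.current_eef_rot(): TCP orientation.
- r.current_force(): force on the tool from outside, world axes, zero at the start.
- r.current_torque(): the same for the moment, N m.
- r.current_grip_width(): finger opening in m.
Only numpy, scipy, OpenCV 4.12 (cv2) and the standard library are available. Lean on these libraries where they do the work, as an engineer would, in place of code of your own. Each camera call takes 0.05 s, during which the arm holds its last target. There are 200 camera calls.

## Working session

There is one attempt and no reset: what is moved stays moved. The work goes in short steps, each a Python script; the robot and the scene stay as the last script left them, time stands still between calls to the robot, and variables do not carry over. Pictures are saved under pics/ and viewed, about 8 in all and at most 12, crops included, and the job is handed in when it is done.

```bash
mkdir -p pics; ls
python3 - <<'E'
from station import r, imaging
import cv2, numpy as np
ims=[]
for n in ["top","side"]:
    im=imaging.capture(n); cv2.imwrite(f"pics/a_{n}.png",im[:,:,::-1]); 
    ci=imaging.camera_info(n); print(n,np.round(ci["intrinsics"],1).tolist(),np.round(ci["R"],3).tolist(),np.round(ci["t"],3).tolist())
    for t in ["locker","door","door_bar","torch","flask","radio","carton","mug","tape","stapler","case","battery"]:
        print(n,t,[(np.round(d["bbox"]).astype(int).tolist(),round(d["conf"],2)) for d in imaging.spot_in(n,t)][:3])
print(r.hold_point_z,r.current_clock(),r.current_eef_rot())
E
```

```text
pics
top [[450.1, 0.0, 258.8], [0.0, 450.1, 188.8], [0.0, 0.0, 1.0]] [[-0.016, -1.0, 0.007], [-0.986, 0.015, -0.165], [0.164, -0.009, -0.986]] [0.016, 0.521, 1.279]
top locker [([294, 89, 390, 187], 0.97)]
top door [([299, 125, 390, 183], 0.66)]
top door_bar [([299, 122, 385, 182], 0.73)]
top torch [([161, 257, 184, 301], 0.85), ([141, 156, 161, 203], 0.76)]
top flask [([203, 166, 225, 209], 0.95)]
top radio [([171, 151, 197, 203], 0.89), ([94, 256, 140, 286], 0.51)]
top carton [([294, 87, 390, 184], 0.29)]
top mug [([96, 257, 137, 288], 0.91)]
top tape [([247, 93, 276, 122], 0.97)]
top stapler [([253, 136, 264, 175], 0.84), ([296, 123, 388, 182], 0.45)]
top case [([376, 251, 416, 290], 0.75)]
top battery [([173, 214, 203, 226], 0.45), ([170, 150, 196, 202], 0.37), ([137, 159, 156, 204], 0.33)]
side [[456.7, 0.0, 255.3], [0.0, 456.7, 182.7], [0.0, 0.0, 1.0]] [[-0.71, -0.704, -0.018], [-0.531, 0.553, -0.642], [0.462, -0.446, -0.766]] [0.369, 0.349, 1.209]
side locker [([225, 80, 321, 179], 0.74)]
side door [([243, 92, 319, 173], 0.76)]
side door_bar [([247, 92, 320, 179], 0.66)]
side torch [([227, 286, 281, 335], 0.66), ([148, 238, 184, 283], 0.57), ([183, 313, 217, 367], 0.22)]
side flask [([202, 209, 238, 246], 0.7)]
side radio [([171, 221, 211, 259], 0.85)]
side carton [([122, 184, 264, 313], 0.9), ([245, 95, 318, 175], 0.48)]
side mug []
side tape [([192, 145, 218, 169], 0.9), ([173, 220, 211, 259], 0.59), ([146, 240, 184, 285], 0.51)]
side stapler [([214, 166, 247, 197], 0.72), ([170, 218, 212, 260], 0.59), ([150, 241, 182, 284], 0.28)]
side case [([374, 165, 385, 183], 0.69)]
side battery [([209, 252, 236, 273], 0.46), ([243, 91, 319, 174], 0.35)]
0.0187 1.3 [-1.66443478e-06  9.88332824e-01  1.52309646e-01 -1.26206484e-05]
```

Run:
```python
import cv2,numpy as np
t=cv2.imread("pics/a_top.png"); s=cv2.imread("pics/a_side.png")
a=cv2.resize(t[70:310,80:430],None,fx=1.15*1,fy=1.15)
a=cv2.resize(t[75:305,85:425],(800,541),interpolation=cv2.INTER_CUBIC)
b=cv2.resize(s[70:340,110:430],(700,590),interpolation=cv2.INTER_CUBIC)
cv2.imwrite("pics/b1.png",a);cv2.imwrite("pics/b2.png",b)
```

```text
(no output)
```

View pics/b1.png

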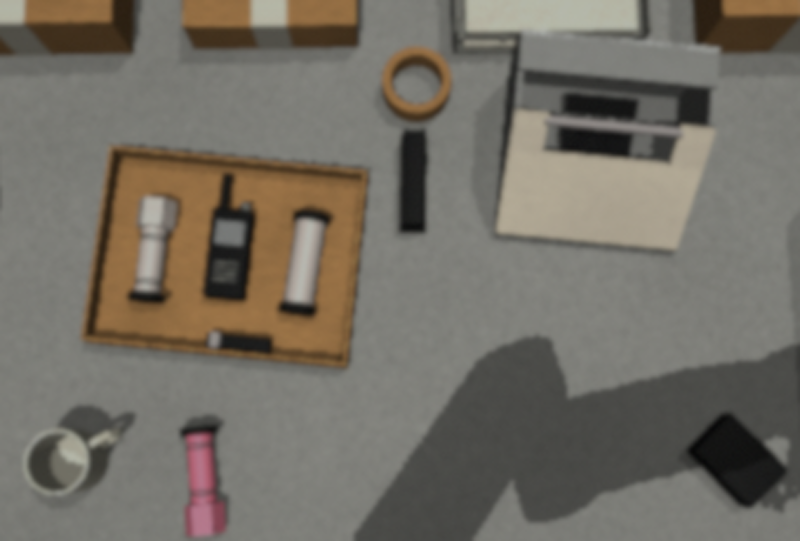

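View pics/b2.png

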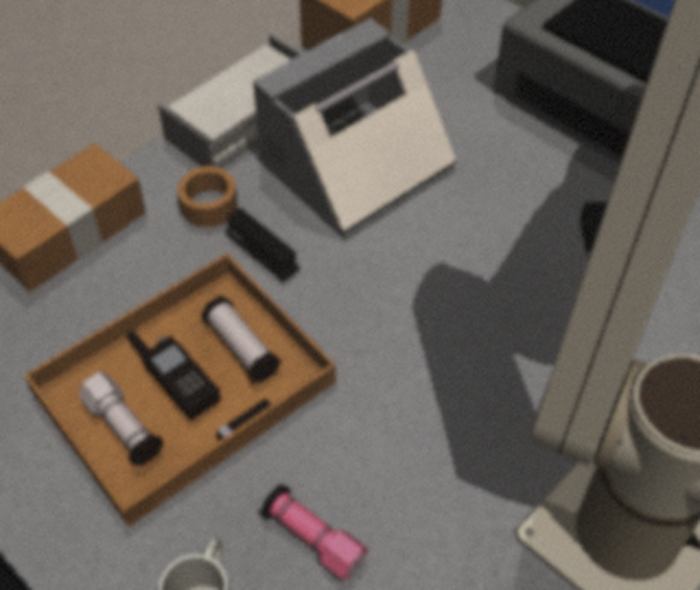

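The top view shows the locker on the right (−y), with the bar from about (317,126) to (374,131) px. The torch is the leftmost item in the carton, head away from the robot, tail at about (149,201) and head at about (153,159). The flask is on the right of the carton, and the pink decoy lies outside it. Next I'll get coarse positions.

```bash
cat > h.py <<'E'
from station import r, imaging
import cv2, numpy as np
from scipy.spatial.transform import Rotation as Ro
def cam(n): 
    c=imaging.camera_info(n); return np.array(c["intrinsics"]),np.array(c["R"]),np.array(c["t"])
def proj(c,X):
    K,R,t=c; p=(K@(R@np.atleast_2d(X).T+t[:,None])).T; return p[:,:2]/p[:,2:]
def plane(c,uv,z):
    K,R,t=c; o=-R.T@t; d=R.T@np.linalg.inv(K)@[uv[0],uv[1],1]; return o+d*(z-o[2])/d[2]
def tri(cs,uvs):
    A=[];b=[]
    for (K,R,t),uv in zip(cs,uvs):
        o=-R.T@t; d=R.T@np.linalg.inv(K)@[uv[0],uv[1],1]; d/=np.linalg.norm(d); P=np.eye(3)-np.outer(d,d); A.append(P); b.append(P@o)
    A=np.vstack(A); b=np.hstack(b); x,res,_,_=np.linalg.lstsq(A,b,rcond=None); return x,np.sqrt(res)
def quat(Rm): x,y,z,w=Ro.from_matrix(Rm).as_quat(); return np.array([w,x,y,z])
def mat(q): return Ro.from_quat([q[1],q[2],q[3],q[0]]).as_matrix()
def frame(z,y):  # tool z along fingers, y jaw direction
    z=np.array(z,float)/np.linalg.norm(z); y=np.array(y,float); y-=z*(y@z); y/=np.linalg.norm(y); return np.column_stack([np.cross(y,z),y,z])
def save(n,im): cv2.imwrite("pics/%s.png"%n,im[:,:,::-1])
E
python3 - <<'E'
from h import *
T=cam("top");S=cam("side");W=cam("wrist")
for n,a,b in [("barL",(317.5,126),(254,117.1)),("barR",(374,131.1),(292.9,100.7))]:
    print(n,tri([T,S],[a,b]))
print("hingeL",plane(T,(296.2,174.9),.015),"R",plane(T,(373.2,181.3),.015))
print("torch tail",plane(T,(148.8,201.2),.026),"head",plane(T,(153,158.7),.026))
R=mat(r.current_eef_rot());p=r.current_tcp_pos()
print("cam in tool", R.T@(-W[1].T@W[2]-p), "\n",np.round(R.T@W[1].T,3),W[0])
E
```

```text
barL (array([ 0.66781869, -0.15003598,  0.18435258]), array([0.00247262]))
barR (array([ 0.65281733, -0.31024211,  0.16358081]), array([0.00575849]))
hingeL [ 0.56689213 -0.10587308  0.015     ] R [ 0.54374991 -0.33757022  0.015     ]
torch tail [0.49200772 0.33379385 0.026     ] head [0.62077737 0.32426211 0.026     ]
cam in tool [ 7.75311291e-02  4.04562426e-05 -1.43216981e-01] 
 [[ 0.    -0.953 -0.303]
 [ 1.     0.     0.   ]
 [-0.    -0.303  0.953]] [[308.97637103   0.         258.41167936]
 [  0.         308.97637103 190.47987391]
 [  0.           0.           1.        ]]
```

Run:
```python
from h import *
import pickle
yaw=-0.1; c,s=np.cos(yaw),np.sin(yaw); X=np.array([c,s,0]);Y=np.array([-s,c,0]);Z=np.array([0,0,1.])
th=np.radians(30)
F=frame(np.sin(th)*X-np.cos(th)*Z,Y)
# tool x should be ahead
if F[:,0]@X<0: F=frame(np.sin(th)*X-np.cos(th)*Z,-Y)
H=np.array([.555,-.222,0]); ims=[];D=[]
for k,dy in enumerate([.06,-.06]):
    p=H-0.05*X+dy*Y+.30*Z
    r.move_pose(p,quat(F)); r.wait(.2)
    cw=cam("wrist"); im=imaging.capture("wrist"); ims.append(im); D.append((cw,im))
    save(f"c{k}",im)
    for t in ["door_bar","door","locker"]:
        print(k,t,[(np.round(d["bbox"]).astype(int).tolist(),round(d["conf"],2)) for d in imaging.spot_in("wrist",t)][:2])
pickle.dump(D,open("c.pkl","wb"))
save("c",np.vstack(ims)[:, :].copy())
cv2.imwrite("pics/cc.png",cv2.resize(np.hstack(ims)[:,:,::-1],(800,300),interpolation=cv2.INTER_AREA))
print(r.current_clock(),r.current_joints())
```

```text
0 door_bar [([202, 86, 427, 221], 0.69)]
0 door [([205, 87, 426, 218], 0.96)]
0 locker [([202, 7, 427, 226], 0.7)]
1 door_bar [([89, 86, 311, 219], 0.92)]
1 door [([89, 85, 312, 220], 0.76)]
1 locker []
4.4 [-0.64265218  0.01427875 -0.21205076  0.8851988   0.26183334  2.65890235]
```

View pics/cc.png

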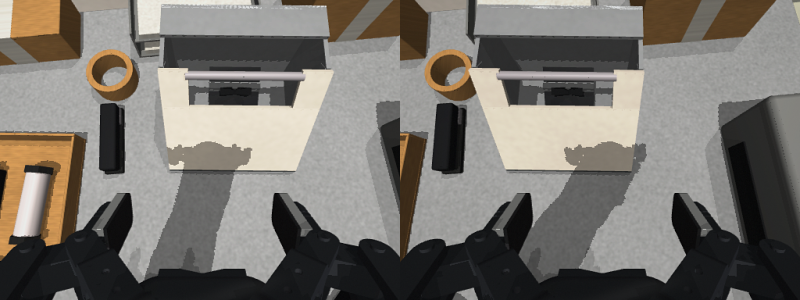

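Run:
```python
from h import *
import pickle
D=pickle.load(open("c.pkl","rb"))
cs=[d[0] for d in D]; pts=[]
for k,(cw,im) in enumerate(D):
    g=cv2.GaussianBlur(cv2.cvtColor(im,cv2.COLOR_RGB2GRAY),(3,3),0).astype(float)
    x0,x1=[(239,388),(124,275)][k]
    # bar centre rows: bright blob between rows 86..106
    rows=[]
    for x in np.linspace(x0+12,x1-12,9).astype(int):
        col=g[84:110,x]; 
        rows.append((x, np.round(col).astype(int).tolist()))
    print(rows[1],rows[4],rows[7])
    for y in (112,118,124):
        row=g[y]; gr=np.gradient(row)
        a=x0-15+np.argmin(gr[x0-15:x0+20]); b=x1-20+np.argmax(gr[x1-20:x1+15]); print(k,y,a,b)
    save(f"cz{k}",im)
```

```text
(np.int64(266), [78, 78, 78, 78, 76, 77, 100, 146, 177, 190, 205, 214, 206, 186, 166, 147, 124, 103, 109, 136, 142, 132, 133, 137, 137, 138]) (np.int64(313), [75, 64, 46, 40, 40, 38, 63, 122, 167, 185, 199, 209, 208, 189, 165, 152, 137, 110, 76, 45, 65, 106, 95, 76, 78, 79]) (np.int64(360), [76, 76, 76, 75, 75, 75, 76, 99, 145, 177, 192, 202, 203, 194, 179, 164, 146, 123, 101, 105, 128, 139, 139, 139, 140, 141])
0 112 241 382
0 118 241 380
0 124 241 378
(np.int64(151), [49, 47, 45, 44, 43, 42, 68, 124, 161, 171, 177, 183, 182, 172, 157, 141, 121, 92, 61, 45, 43, 44, 44, 44, 44, 44]) (np.int64(199), [72, 60, 44, 38, 38, 37, 45, 84, 138, 167, 176, 186, 193, 186, 169, 152, 134, 112, 79, 46, 47, 72, 77, 73, 73, 74]) (np.int64(247), [71, 69, 60, 51, 48, 48, 46, 69, 123, 159, 172, 184, 195, 197, 183, 163, 146, 127, 102, 72, 54, 73, 95, 83, 69, 69])
1 112 132 273
1 118 134 272
1 124 136 272
```

Run:
```python
from h import *
import pickle
D=pickle.load(open("c.pkl","rb")); cs=[d[0] for d in D]
L,_=tri(cs,[(241,95.7),(127.5,95.6)]);R,_=tri(cs,[(387,97.1),(274.5,97.5)]);M,e=tri(cs,[(314,96.4),(200.8,96.6)])
print(L,R,M,e,np.linalg.norm(L-R)); d=L-R; yaw=np.arctan2(-d[0],d[1]); print(yaw)
c,s=np.cos(yaw),np.sin(yaw); X=np.array([c,s,0])
print("hinge", M-.183*np.sin(.645)*X, "z exp",.015+.183*np.cos(.645))
# check: reproject door bottom edge (outer face) & roof front edge
H=M-.183*np.sin(.645)*X; H[2]=.015; Y=np.array([-s,c,0]);Z=np.array([0,0,1.])
n=np.array(-np.cos(.645)*X+np.sin(.645)*Z)
for k in (0,1):
    im=D[k][1].copy()
    P=[H+y*Y+n*.007+u*(np.sin(.645)*X+np.cos(.645)*Z) for y in(-.116,.116) for u in (0,.191)]+[H+y*Y+(.159)*X+.159*Z for y in (-.116,.116)]
    print(np.round(proj(cs[k],P),1).tolist())
```

```text
[ 0.6723863  -0.15633011  0.17098754] [ 0.65717324 -0.30816144  0.16772665] [ 0.66452638 -0.23173436  0.16985518] [8.54255409e-05] 0.1526264185542439
-0.09986376262658696
hinge [ 0.55505521 -0.22076567  0.16985518] z exp 0.16123525735056005
[[379.5, 223.3], [426.7, 95.9], [217.9, 223.5], [202.0, 96.2], [422.3, 52.1], [203.4, 52.3]]
[[297.3, 223.7], [312.7, 96.6], [135.8, 223.5], [88.2, 96.2], [311.3, 52.8], [92.7, 52.4]]
```

Run:
```python
from h import *
import pickle
from scipy.optimize import least_squares
D=pickle.load(open("c.pkl","rb")); cs=[d[0] for d in D]
obs=[[(241,95.7),(387,97.1),(217.5,218),(381,219),(204,87.5),(427,89)],[(127.5,95.6),(274.5,97.5),(136,218),(296,219.5),(88.5,87),(312,89)]]
def P(p):
    x,y,yaw,dz=p; c,s=np.cos(yaw),np.sin(yaw);X=np.array([c,s,0]);Y=np.array([-s,c,0]);Z=np.array([0,0,1.])
    H=np.array([x,y,.015+dz]);u=np.sin(.645)*X+np.cos(.645)*Z;n=-np.cos(.645)*X+np.sin(.645)*Z
    return [H+.183*u+a*.076*Y for a in(1,-1)]+[H+.007*n+a*.116*Y for a in(1,-1)]+[H+.191*u+a*.116*Y+.0*n for a in(1,-1)]
def f(p): return np.concatenate([(proj(cs[k],P(p))-obs[k]).ravel() for k in(0,1)])
for free in (0,1):
    s=least_squares(lambda q:f([*q[:3],q[3]*free]),[.555,-.221,-.1,0],loss='soft_l1',x_scale=[.01,.01,.01,.01])
    print(s.x,s.cost); print(np.round(f([*s.x[:3],s.x[3]*free]).reshape(2,6,2),1).tolist())
```

```text
[ 0.56090241 -0.22093291 -0.10853061  0.        ] 16.10918510426293
[[[0.9, -0.7], [-3.1, -1.1], [0.2, 0.7], [-2.1, 1.0], [-0.3, -0.1], [-3.1, -0.0]], [[4.6, -0.5], [-0.6, -1.0], [-0.1, 0.7], [0.9, 0.9], [3.8, 0.5], [0.2, 0.6]]]
[ 0.55859498 -0.22080044 -0.10746536  0.00438308] 13.124605308597468
[[[0.6, -0.8], [-1.3, -1.3], [-0.1, 2.1], [-0.7, 2.1], [-1.1, -0.2], [-0.6, -0.4]], [[2.8, -0.5], [-0.4, -1.2], [-1.4, 2.0], [1.4, 2.0], [1.3, 0.3], [0.9, 0.2]]]
```

```bash
cat >> h.py <<'E'
yaw=-.108; X=np.array([np.cos(yaw),np.sin(yaw),0]);Y=np.array([-np.sin(yaw),np.cos(yaw),0]);Z=np.array([0,0,1.])
H=np.array([.560,-.221,.017]); hz=r.hold_point_z
FB=frame(-Z,X)   # bar pinch: jaws along locker x
def bar(q,H=H): return H+.183*(np.sin(.645-q)*X+np.cos(.645-q)*Z)
def tcp(g,F): return np.asarray(g)+hz*F[:,2]
E
python3 - <<'E'
from h import *
for F in (frame(-Z,X),frame(-Z,-X)):
    ok=[r.ik(tcp(bar(q),F),quat(F)) for q in (0,.645,1.2,1.779)]+[r.ik(tcp(bar(0)+.06*Z,F),quat(F))]
    print([None if o is None else np.round(o,2).tolist() for o in ok])
E
```

```text
[[-0.33, 0.71, 0.53, 1.38, 0.0, 1.34], [-0.38, 0.47, 0.2, 1.31, 0.0, 1.3], [-0.43, 0.31, -0.11, 1.15, 0.0, 1.25], [-0.47, 0.27, -0.4, 0.9, 0.0, 1.2], [-0.33, 0.7, 0.66, 1.53, 0.0, 1.34]]
[[-0.33, 0.71, 0.53, 1.38, 0.0, -1.8], [-0.38, 0.47, 0.2, 1.31, 0.0, -1.84], [-0.43, 0.31, -0.11, 1.15, 0.0, -1.89], [-0.47, 0.27, -0.4, 0.9, 0.0, -1.94], [-0.33, 0.7, 0.66, 1.53, 0.0, -1.8]]
```

Run:
```python
from h import *
F=FB
r.grip(.036,40)
r.move_pose(tcp(bar(0)+.06*Z,F),quat(F))
f0=np.array(r.current_force()); print("free force",f0.round(1))
r.move_l(tcp(bar(0),F),feed=.1)
print("at bar",(np.array(r.current_force())-f0).round(1))
r.grip(0,40); print("width",r.current_grip_width(),(np.array(r.current_force())-f0).round(1),r.current_clock())
cw=cam("wrist"); save("d0",imaging.capture("wrist")); save("d0s",imaging.capture("side"))
if r.current_grip_width()>.008:
    off=np.zeros(3)
    for q in np.linspace(0,1.779,13)[1:]:
        r.move_l(tcp(bar(q)+off,F),feed=.07)
        f=np.array(r.current_force())-f0
        print(round(q,2),f.round(1),(off*1e3).round(1))
        rad=np.sin(.645-q)*X+np.cos(.645-q)*Z
        fr=f@rad
        if abs(fr)>60: print("STOP");break
        off+=np.clip(fr*1e-4,-.0015,.0015)*rad
    print(r.current_grip_width(),r.current_clock())
```

```text
free force [ 0.7 -0.5  0.7]
at bar [-0.  -0.3 -0.9]
width 0.01052028121128493 [-5.6  1.1  2.9] 7.225
0.15 [0.  0.3 2. ] [0. 0. 0.]
0.3 [1.  0.6 4.9] [ 0.1 -0.   0.2]
0.44 [0.  1.5 7.1] [ 0.3 -0.   0.6]
0.59 [-0.9  2.7  7.9] [ 0.4 -0.   1.3]
0.74 [-2.1  2.2  5.8] [ 0.4 -0.   2.1]
0.89 [-1.6  2.6  0.7] [ 0.4 -0.   2.7]
1.04 [-0.3  3.9 -1.6] [ 0.3 -0.   2.8]
1.19 [ 1.2  5.1 -3.3] [ 0.4 -0.   2.7]
1.33 [ 0.4  5.1 -2.8] [ 0.6 -0.1  2.4]
1.48 [ 1.9  4.6 -3.7] [ 0.7 -0.1  2.3]
1.63 [ 2.1  4.7 -5.6] [ 0.9 -0.1  2. ]
1.78 [ 2.6  5.  -5.8] [ 1.3 -0.1  1.8]
0.010387763648597316 13.75
```

Run:
```python
from h import *
F=FB; p0=np.array(r.current_tcp_pos()); b=bar(1.779)
f0=np.array(r.current_force())
for q in (1.80,1.82,1.84,1.86):
    r.move_l(p0+bar(q)-b,feed=.05); f=np.array(r.current_force())-f0; print(q,f.round(1))
    if abs(f[2])>12: break
r.move_l(p0+bar(q-.02)-b,feed=.05)
r.grip(.028); r.move_l(np.array(r.current_tcp_pos())+.09*Z,feed=.2)
# view interior from two places, tool tilted
th=np.radians(30); FT=frame(np.sin(th)*X-np.cos(th)*Z,-Y); FT=FT if FT[:,0]@X>0 else frame(FT[:,2],Y)
import pickle; D=[]
for k,dy in enumerate([.05,-.05]):
    r.move_pose(H-.02*X+dy*Y+.24*Z,quat(FT)); r.wait(.15)
    cw=cam("wrist"); im=imaging.capture("wrist"); D.append((cw,im))
pickle.dump(D,open("e.pkl","wb"))
save("s2",imaging.capture("side"))
cv2.imwrite("pics/ee.png",cv2.resize(np.vstack([D[0][1][:300],D[1][1][:300]])[:,:,::-1],(512,600)))
print(r.current_clock())
```

```text
1.8 [-2.8  2.  15.7]
17.6083
```

View pics/ee.png

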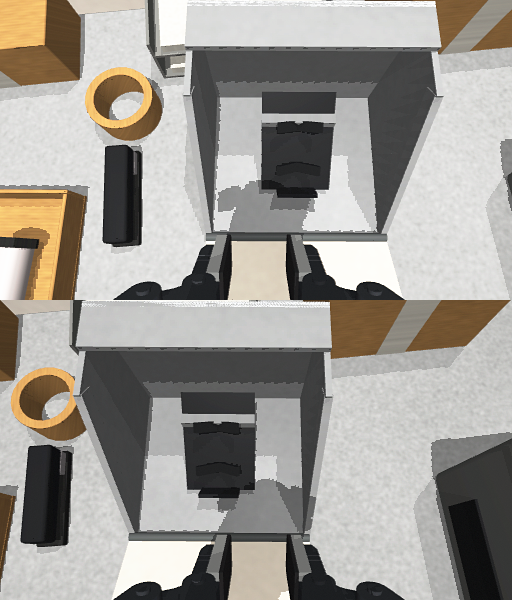

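The door is down. The black cradle shows at about (262–335, 120–197) px in view 1. I'll take an enhanced zoom of both views to get the V-rest geometry.

Run:
```python
from h import *
import pickle
D=pickle.load(open("e.pkl","rb")); o=[]
for (cw,im),x0 in zip(D,(250,172)):
    a=im[85:205,x0:x0+96].astype(float); a=255*np.clip(a/110,0,1)**.6
    o.append(cv2.resize(a.astype(np.uint8),(400,500),interpolation=cv2.INTER_CUBIC))
save("ez",np.hstack(o))
```

```text
(no output)
```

View pics/ez.png

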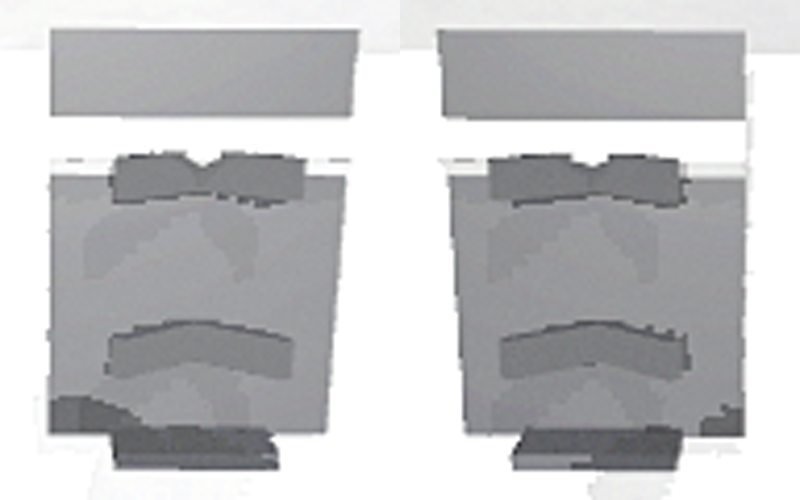

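Run:
```python
from h import *
import pickle
from scipy.optimize import least_squares
D=pickle.load(open("e.pkl","rb")); cs=[d[0] for d in D]
k=96/400
# (s,y,n)->(view, zoom px)
o=[(0,-20,25,0,107,337),(0,-20,-25,0,292,340),(0,-32,25,0,105,378),(0,-32,-25,0,292,378),(0,-20,0,-25,195,321),(0,-32,0,-25,195,359),
(0,20,25,0,110,203),(0,20,-25,0,305,205),(0,20,0,-25,202,194),(0,32,25,0,113,158),(0,32,-25,0,305,157),
(1,-20,25,0,100,340),(1,-20,-25,0,289,337),(1,-32,25,0,101,378),(1,-32,-25,0,287,378),(1,-20,0,-25,193,321),(1,-32,0,-25,192,360),
(1,20,-25,0,285,205),(1,20,0,-25,193,195),(1,32,25,0,90,158),(1,32,-25,0,282,157)]
c,s=np.cos(np.pi/6),np.sin(np.pi/6); A=c*X+s*Z; N=-s*X+c*Z
def f(p):
    Q=H*[1,1,0]-.03*X+p[0]*X+p[1]*Y+p[2]*Z; e=[]
    for v,a,b,n,u,w in o:
        uv=proj(cs[v],Q+(a*A+b*Y+n*N)/1e3)[0]; e+=[uv[0]-((250,172)[v]+u*k),uv[1]-(85+w*k)]
    return np.array(e)
q=least_squares(f,[.13,0,.08],loss='soft_l1',x_scale=.01); print(q.x,q.cost); print(np.round(f(q.x).reshape(-1,2),1).tolist())
Q=H*[1,1,0]-.03*X+q.x@np.array([X,Y,Z]); print("seat",Q, "top",Q+.078*A)
# check hinge-line/locker: front floor edge ends & roof lower front edge corners
for v in(0,1): print(proj(cs[v],[H*[1,1,0]+.159*X+b*Y+.174*Z for b in(.116,-.116)]).round(0).tolist(), proj(cs[v],[H+b*Y for b in(.116,-.116)]).round(0).tolist())
# V-interpretation-free: triangulated heights
def z(v,u,w): return ((250,172)[v]+u*k,85+w*k)
for a,b in [((195,321),(193,321)),((195,359),(192,360)),((202,194),(193,195)),((292,378),(287,378)),((107,337),(100,340))]:
    P,e=tri(cs,[z(0,*a),z(1,*b)]); L=P-(H*[1,1,0]-.03*X); print((L@X).round(4),(L@Y).round(4),L[2].round(4),e)
```

```text
[0.13053831 0.00071858 0.07177544] 22.79036879729456
[[2.7, 0.7], [-0.2, -0.0], [3.0, 0.5], [-0.8, 0.5], [-0.1, 0.0], [-0.4, 0.0], [2.7, -0.7], [-1.2, -1.1], [-0.5, -1.1], [2.2, -0.4], [-0.5, -0.1], [0.5, 0.2], [-3.4, 1.0], [0.8, 0.7], [-2.8, 0.7], [1.4, 0.3], [2.0, 0.0], [-3.1, -0.8], [0.2, -1.0], [0.2, -0.1], [-2.6, 0.2]]
seat [ 0.66002999 -0.23112265  0.07177544] top [ 0.72718641 -0.23840388  0.11077544]
[[185.0, 50.0], [442.0, 50.0]] [[207.0, 239.0], [387.0, 239.0]]
[[76.0, 50.0], [333.0, 51.0]] [[130.0, 239.0], [310.0, 239.0]]
0.1237 0.0015 0.0472 [0.00021162]
0.112 0.0017 0.0458 [1.06565847e-05]
0.1577 0.0005 0.0631 [3.30097229e-05]
0.106 -0.0271 0.0467 [0.00021849]
0.1168 0.0284 0.0518 [0.00044477]
```

Run:
```python
from h import *
import pickle
from scipy.optimize import least_squares
D=pickle.load(open("e.pkl","rb")); cs=[d[0] for d in D]
k=96/400
o=[(0,-20,-25,0,292,340),(0,-32,-25,0,292,378),(0,-20,0,-25,195,321),(0,-32,0,-25,195,359),
(0,20,-25,0,305,205),(0,20,0,-25,202,194),(0,32,-25,0,305,157),
(1,-20,25,0,100,340),(1,-32,25,0,101,378),(1,-20,0,-25,193,321),(1,-32,0,-25,192,360),
(1,20,0,-25,193,195),(1,32,25,0,90,158)]
c,s=np.cos(np.pi/6),np.sin(np.pi/6)
def f(p):
    yw=yaw+p[3]; X=np.array([np.cos(yw),np.sin(yw),0]);Y=np.array([-np.sin(yw),np.cos(yw),0]); A=c*X+s*Z; N=-s*X+c*Z
    Q=np.array([p[0],p[1],p[2]]); e=[]
    for v,a,b,n,u,w in o:
        uv=proj(cs[v],Q+(a*A+b*Y+n*N)/1e3)[0]; e+=[uv[0]-((250,172)[v]+u*k),uv[1]-(85+w*k)]
    return np.array(e)
for fr in (0,1):
    q=least_squares(lambda p:f([*p[:3],p[3]*fr]),[.66,-.231,.075,0],x_scale=.01); print(q.x,q.cost); print(np.round(f([*q.x[:3],q.x[3]*fr]).reshape(-1,2),1).tolist())
    d=q.x[:3]-H*[1,1,0]; print("local",d@X+.03,d@Y,d[2])
# roof front edge height / back: door hinge line check
v0,v1=(250,172)
for nm,a,b in [("roofL",(187,47),(79,347-300)),("roofR",(441,49),(332,349-300)),("hingeL",(206,235),(129,535-300)),("hingeR",(387,237),(308,537-300))]:
    P,e=tri(cs,[a,b]); L=P-(H*[1,1,0]-.03*X); print(nm,(L@X).round(4),(L@Y).round(4),L[2].round(4),e.round(4))
```

```text
[ 0.65892543 -0.23085501  0.07449037  0.        ] 5.387472045442541
[[0.2, 0.2], [-0.4, 0.8], [0.1, 0.2], [-0.3, 0.3], [-0.8, -1.1], [-0.4, -1.1], [-0.1, -0.2], [-0.1, 0.4], [0.2, 1.0], [1.0, 0.5], [1.6, 0.3], [-0.2, -1.0], [-0.5, -0.2]]
local 0.12941133111274816 0.0008655926492333555 0.07449036904371097
[ 0.6589701  -0.23084123  0.07444591 -0.01290664] 4.803381093024768
[[0.0, 0.5], [-0.7, 1.0], [0.0, 0.2], [-0.4, 0.3], [-0.6, -0.9], [-0.1, -1.1], [0.2, 0.0], [-0.3, 0.1], [-0.1, 0.7], [0.9, 0.5], [1.4, 0.2], [0.1, -1.1], [-0.2, -0.5]]
local 0.12945425024135537 0.0008841127362735897 0.07444590897217036
roofL 0.1938 0.115 0.1719 [0.0002]
roofR 0.191 -0.1157 0.1731 [0.0003]
hingeL 0.0344 0.117 0.0202 [0.0001]
hingeR 0.0315 -0.1113 0.0288 [0.0002]
```

```bash
cat >> h.py <<'E'
th=np.radians(30); A=np.cos(th)*X+np.sin(th)*Z; N=-np.sin(th)*X+np.cos(th)*Z
FT=np.column_stack([A,np.cross(-N,A),-N])
SEAT=np.array([.6588,-.2310,.0745])
E
python3 - <<'E'
from h import *
import pickle
print([r.ik(tcp(SEAT+d*N,FT),quat(FT)) is not None for d in (0,.05,.14)])
a=-.074; ax=np.array([np.cos(a),np.sin(a),0]); F=np.column_stack([ax,np.cross(-Z,ax),-Z])
r.move_l(np.array(r.current_tcp_pos())+.04*Z,feed=.3)
r.grip(.06); D=[]
for k,dy in enumerate([-.05,.05]):
    r.move_pose([.535,.33+dy,.20],quat(F)); r.wait(.15)
    cw=cam("wrist"); im=imaging.capture("wrist")
    m=[(d["pixels"],d["conf"],d["bbox"]) for d in imaging.regions_of("wrist","torch")]
    print([(round(x[1],2),np.round(x[2]).tolist()) for x in m]); D.append((cw,im,m))
pickle.dump(D,open("f.pkl","wb"))
o=[]
for cw,im,m in D:
    v=im.copy()
    if m:
        cnt,_=cv2.findContours(m[0][0].astype(np.uint8),cv2.RETR_EXTERNAL,cv2.CHAIN_APPROX_NONE); cv2.drawContours(v,cnt,-1,(0,255,0),1)
    o.append(v)
cv2.imwrite("pics/ff.png",cv2.resize(np.hstack(o)[:,:,::-1],(800,300),interpolation=cv2.INTER_AREA))
print(r.current_clock())
E
```

```text
[True, True, True]
[(0.73, [184.0, 88.0, 232.0, 223.0]), (0.66, [260.0, 312.0, 296.0, 348.0])]
[(0.79, [280.0, 81.0, 329.0, 215.0]), (0.73, [212.0, 314.0, 290.0, 348.0]), (0.48, [370.0, 370.0, 377.0, 384.0])]
23.6583
```

View pics/ff.png

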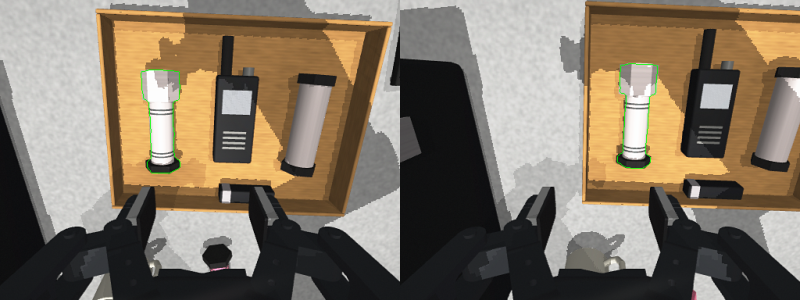

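Run:
```python
from h import *
import pickle
from scipy.optimize import minimize
D=pickle.load(open("f.pkl","rb")); S=8
def ring(x,rad,n,ph=0):
    t=np.arange(n)*2*np.pi/n+ph; return np.c_[np.full(n,x),rad*np.cos(t),rad*np.sin(t)]
hx=.021/np.cos(np.pi/6)
parts=[np.r_[ring(-.055,.016,24),ring(.029,.016,24)],np.r_[ring(.029,hx,6),ring(.065,hx,6)],np.r_[ring(-.065,hx,6),ring(-.055,hx,6)]]
def loss(p,full=False):
    x,y,z,a=p; R=np.array([[np.cos(a),-np.sin(a),0],[np.sin(a),np.cos(a),0],[0,0,1]]); l=0
    for cw,im,m in D:
        M=np.zeros((384,512),np.uint8)
        for q in parts:
            uv=proj(cw,q@R.T+[x,y,z]); h=cv2.convexHull((uv*16).astype(np.int32)); cv2.fillConvexPoly(M,h,255,cv2.LINE_AA,4)
        M=M/255.; g=m[0][0]; l+=1-np.minimum(M,g).sum()/np.maximum(M,g).sum()
    return l
b=None
for z0 in (.02,.03):
  for x0 in (.55,.56):
    s=minimize(loss,[x0,.33,z0,-.074],method="Nelder-Mead",options=dict(initial_simplex=np.array([[x0,.33,z0,-.074]]+[list(np.array([x0,.33,z0,-.074])+np.eye(4)[i]*[.01,.01,.01,.06]) for i in range(4)]),xatol=1e-5,fatol=1e-5))
    print(s.x.round(4),s.fun)
    if b is None or s.fun<b.fun: b=s
for z in (.026,): 
    s=minimize(lambda p:loss([p[0],p[1],z,p[2]]),b.x[[0,1,3]],method="Nelder-Mead"); print(z,s.x,s.fun)
x=b.x; print("grip",x[:3]-.013*np.array([np.cos(x[3]),np.sin(x[3]),0]))
```

```text
[ 0.5533  0.3323  0.0234 -0.0907] 0.1130844608781193
[ 0.5533  0.3323  0.0237 -0.0912] 0.11345386618371767
[ 0.5533  0.3323  0.0236 -0.0899] 0.11322887283193317
[ 0.5533  0.3324  0.0234 -0.0882] 0.11334214692627043
0.026 [ 0.55360799  0.33216742 -0.09201495] 0.12607981688516467
grip [0.54033359 0.33351503 0.02341277]
```

Run:
```python
from h import *
import pickle
a=-.0915; ax=np.array([np.cos(a),np.sin(a),0]); F=np.column_stack([ax,np.cross(-Z,ax),-Z])
g=np.array([.5404,.3334,.0268])
r.grip(.058); r.move_pose(tcp(g+.08*Z,F),quat(F))
f0=np.array(r.current_force())
r.move_l(tcp(g+.01*Z,F),feed=.12); r.move_l(tcp(g,F),feed=.04)
print("down",(np.array(r.current_force())-f0).round(1))
r.grip(0,60); print("w",r.current_grip_width(),(np.array(r.current_force())-f0).round(1))
if r.current_grip_width()>.025:
    r.move_l(tcp(g+.03*Z,F),feed=.08); r.move_l(tcp(g+.16*Z,F),feed=.2)
    r.wait(.15)
    print("up",(np.array(r.current_force())-f0).round(1),r.current_grip_width())
    cw=cam("wrist"); im=imaging.capture("wrist"); m=[(d["pixels"],d["conf"],d["bbox"]) for d in imaging.regions_of("wrist","torch")]
    print([(round(x[1],2),np.round(x[2]).tolist()) for x in m])
    P=(np.array(r.current_tcp_pos()),mat(r.current_eef_rot())); pickle.dump((cw,im,m,P),open("g.pkl","wb"))
    v=im.copy(); gg=P[0]-hz*P[1][:,2]
    hx=.021/np.cos(np.pi/6)
    for x,rad in ((.078,hx),(.042,hx),(-.042,.016),(-.052,hx)):
        t=np.arange(6)*np.pi/3; q=gg+P[1][:,0]*x+np.outer(np.cos(t)*rad,P[1][:,1])+np.outer(np.sin(t)*rad,P[1][:,2])
        cv2.polylines(v,[proj(cw,q).round().astype(np.int32)],True,(0,255,0),1)
    save("g",v)
print(r.current_clock())
```

```text
down [-0.9 -0.8 -1.2]
w 0.030096559948427203 [-1.1 -0.3  0.4]
up [-0.7 -0.7 -3.3] 0.030178241318667056
[(0.7, [197.0, 86.0, 322.0, 349.0])]
27.5
```

View pics/g.png

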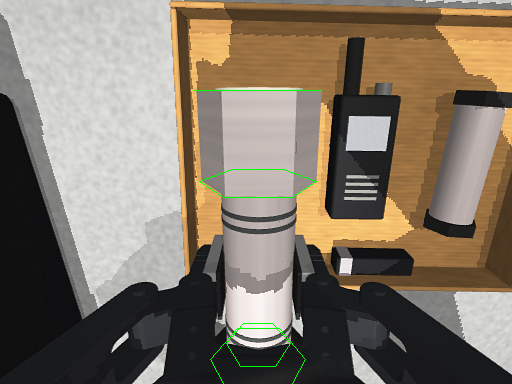

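The in-hand prediction matches the picture: the lens edge is at row 88 against 90 predicted, and the torch is straight in the jaws. Now I'll place it.

Run:
```python
from h import *
S=SEAT+.001*A
r.move_pose(tcp(S+.14*N,FT),quat(FT))
r.move_l(tcp(S+.03*N,FT),feed=.15); r.wait(.2)
f0=np.array(r.current_force()); r.move_l(tcp(S+.006*N,FT),feed=.06)
d=.006
while d>-.008:
    d-=.001; r.move_l(tcp(S+d*N,FT),feed=.02); f=np.array(r.current_force())-f0
    print(round(d*1e3),[round(f@v,1) for v in(A,Y,N)],end=" ")
    if f@N>8 or abs(f@A)>10 or abs(f@Y)>12: break
print(np.array(r.current_torque()).round(2),r.current_clock())
w=cam("wrist"); save("p_w",imaging.capture("wrist")); save("p_s",imaging.capture("side"))
a=cv2.imread("pics/p_w.png"); b=cv2.imread("pics/p_s.png")[60:200,190:340]
cv2.imwrite("pics/pp.png",np.hstack([cv2.resize(a,(400,300)),cv2.resize(b,(320,300))]))
```

```text
5 [np.float64(-0.1), np.float64(-1.3), np.float64(-0.4)] 4 [np.float64(0.0), np.float64(-2.0), np.float64(0.3)] 3 [np.float64(0.3), np.float64(-3.0), np.float64(0.6)] 2 [np.float64(-0.1), np.float64(-0.7), np.float64(-0.6)] 1 [np.float64(0.2), np.float64(-1.7), np.float64(-0.5)] 0 [np.float64(0.2), np.float64(-1.1), np.float64(0.0)] -1 [np.float64(-0.0), np.float64(-0.8), np.float64(-0.0)] -2 [np.float64(0.4), np.float64(-1.4), np.float64(-0.6)] -3 [np.float64(0.1), np.float64(-1.7), np.float64(0.7)] -4 [np.float64(-1.4), np.float64(1.4), np.float64(5.9)] -5 [np.float64(-1.9), np.float64(2.7), np.float64(13.1)] [0.74 1.18 0.25] 36.2917
```

View pics/pp.png

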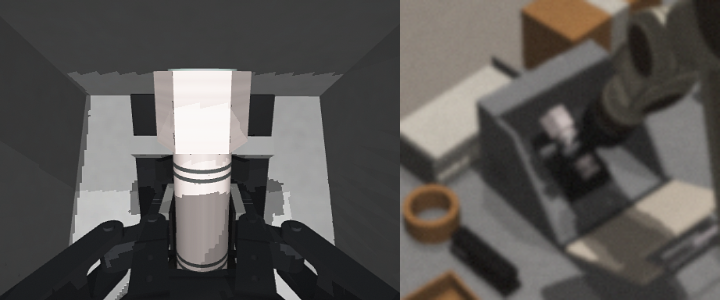

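Run:
```python
from h import *
S=SEAT+.001*A
r.move_l(tcp(S-.0043*N,FT),feed=.02)
r.grip(.056); r.wait(.2)
r.move_l(tcp(S+.03*N,FT),feed=.08)
r.move_l(tcp(S+.15*N,FT),feed=.25); r.wait(.1)
import pickle
cw=cam("wrist"); im=imaging.capture("wrist"); m=[(d["pixels"],d["conf"],d["bbox"]) for d in imaging.regions_of("wrist","torch")]
print([(round(x[1],2),np.round(x[2]).tolist()) for x in m],r.current_clock())
pickle.dump((cw,im,m),open("k.pkl","wb"))
v=im.copy(); g=S-.0043*N; hx=.021/np.cos(np.pi/6)
for x,rad in ((.078,hx),(.042,hx),(-.042,.016),(-.052,hx)):
    t=np.arange(6)*np.pi/3; q=g+A*x+np.outer(np.cos(t)*rad,Y)+np.outer(np.sin(t)*rad,N)
    cv2.polylines(v,[proj(cw,q).round().astype(np.int32)],True,(0,255,0),1)
save("k",cv2.resize(v[60:320,130:390],(600,600)))
```

```text
[(0.55, [232.0, 91.0, 289.0, 238.0])] 38.6167
```

View pics/k.png

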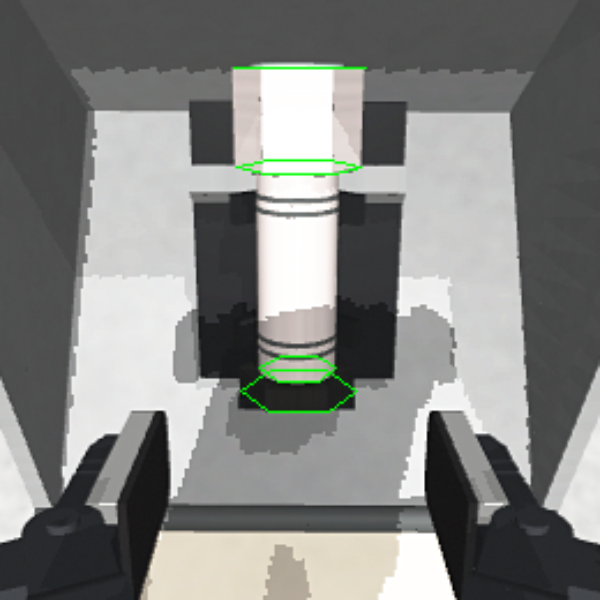

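Run:
```python
from h import *
import pickle
from scipy.optimize import least_squares
D=pickle.load(open("e.pkl","rb")); cs=[d[0] for d in D]; k=96/400; v=-22.63
o=[(0,-20,-25,0,292,340),(0,-32,-25,0,292,378),(0,-20,0,v,195,321),(0,-32,0,v,195,359),(0,20,-25,0,305,205),(0,20,0,v,202,194),(0,32,-25,0,305,157),
(1,-20,25,0,100,340),(1,-32,25,0,101,378),(1,-20,0,v,193,321),(1,-32,0,v,192,360),(1,20,0,v,193,195),(1,32,25,0,90,158)]
def f(Q):
    e=[]
    for w,a,b,n,u,t in o:
        uv=proj(cs[w],Q+(a*A+b*Y+n*N)/1e3)[0]; e+=[uv[0]-((250,172)[w]+u*k),uv[1]-(85+t*k)]
    return np.array(e)
q=least_squares(f,SEAT).x; placed=SEAT+.001*A-.0043*N
q2=least_squares(lambda p:f(placed+p[0]*A+p[1]*Y),[0,0]).x
print(q,placed,"diff A,Y,N mm",[(1e3*(placed-q)@t).round(1) for t in(A,Y,N)],"fit with contact height: seat rel placed",q2*1e3)
print([o_ is not None for o_ in [r.ik(tcp(bar(qq),FB),quat(FB)) for qq in(1.779,0)]])
```

```text
[ 0.65930163 -0.23090543  0.07399397] [ 0.66179845 -0.2313251   0.07127609] diff A,Y,N mm [np.float64(0.8), np.float64(-0.1), np.float64(-3.6)] fit with contact height: seat rel placed [-1.47285827  0.088271  ]
[True, True]
```

Run:
```python
from h import *
F=FB; off=np.array([.0013,-.0001,.0018])
r.grip(.032,40)
r.move_pose(tcp(bar(1.79)+off+.10*Z,F),quat(F))
f0=np.array(r.current_force())
r.move_l(tcp(bar(1.79)+off+.015*Z,F),feed=.15); r.move_l(tcp(bar(1.79)+off,F),feed=.06)
print((np.array(r.current_force())-f0).round(1))
r.grip(0,40); print("w",r.current_grip_width(),(np.array(r.current_force())-f0).round(1),r.current_clock())
if .008<r.current_grip_width()<.016:
    for q in list(np.linspace(1.79,.06,13)[1:])+[.03,.01,-.005,-.015,-.025,-.035]:
        r.move_l(tcp(bar(q)+off,F),feed=.07 if q>.05 else .03)
        f=np.array(r.current_force())-f0; print(round(q,3),f.round(1))
        rad=np.sin(.645-q)*X+np.cos(.645-q)*Z; tan=-np.cos(.645-q)*X+np.sin(.645-q)*Z
        if abs(f@rad)>60: print("STOP");break
        if q<.05 and f@tan>18: print("stop reached",f@tan);break
        off=off+np.clip((f@rad)*1e-4,-.0015,.0015)*rad
    print(r.current_grip_width(),r.current_clock(),off)
```

```text
[-0.8 -0.5  0.3]
w 0.010462471196777864 [ 4.6 -0.8 -2.1] 41.8583
1.646 [ 5.2 -1.5 -3.8]
1.502 [-1.9 -1.4 -0.8]
1.358 [-5.4 -1.   4.7]
1.213 [-7.6 -1.7  5.8]
1.069 [-6.4 -1.7  7.8]
0.925 [-5.  -1.4  8.1]
0.781 [-2.  -1.7  6.6]
0.637 [-1.1 -2.3  6.3]
0.493 [ 0.3 -4.4  2.6]
0.348 [ 0.6 -5.5  2.6]
0.204 [ 1.1 -6.8  0.1]
0.06 [ 2.5 -6.2 -0.7]
0.03 [-0.  -5.7  1.3]
0.01 [-0.7 -5.8  2.2]
-0.005 [-6.1 -4.6  7.7]
-0.015 [-11.   -4.5  11.4]
-0.025 [-17.1  -2.8  17. ]
stop reached 23.601278514021587
0.01028876309288863 49.5167 [ 8.57068309e-04 -5.19765167e-05  7.21384438e-03]
```

Run:
```python
from h import *
p=np.array(r.current_tcp_pos())
r.grip(.034); r.wait(.1); r.move_l(p+.07*Z,feed=.12)
r.move_pose(H-.055*X+.06*Y+.30*Z,quat(FT)); r.wait(.2)
cw=cam("wrist"); im=imaging.capture("wrist"); t=imaging.capture("top")
old=cv2.imread("pics/c0.png"); ot=cv2.imread("pics/a_top.png")
# predicted bar ends if shut
import pickle
print(proj(cw,[bar(q)+b*Y for q in(0,.03) for b in(.076,-.076)]).round(1).tolist())
a=im[:,:,::-1]
cv2.imwrite("pics/z.png",np.vstack([np.hstack([cv2.resize(a[:260,130:470],(400,306)),cv2.resize(old[:260,130:470],(400,306))]),np.hstack([cv2.resize(t[75:305,85:425,::-1],(400,270)),cv2.resize(ot[75:305,85:425],(400,270))])]))
print(r.current_clock(),r.current_grip_width(),np.array(r.current_force()).round(1))
```

```text
[[243.9, 103.5], [380.1, 103.5], [243.7, 105.7], [381.5, 105.8]]
52.425 0.034037091740404826 [-0.5 -0.3  0.2]
```

View pics/z.png

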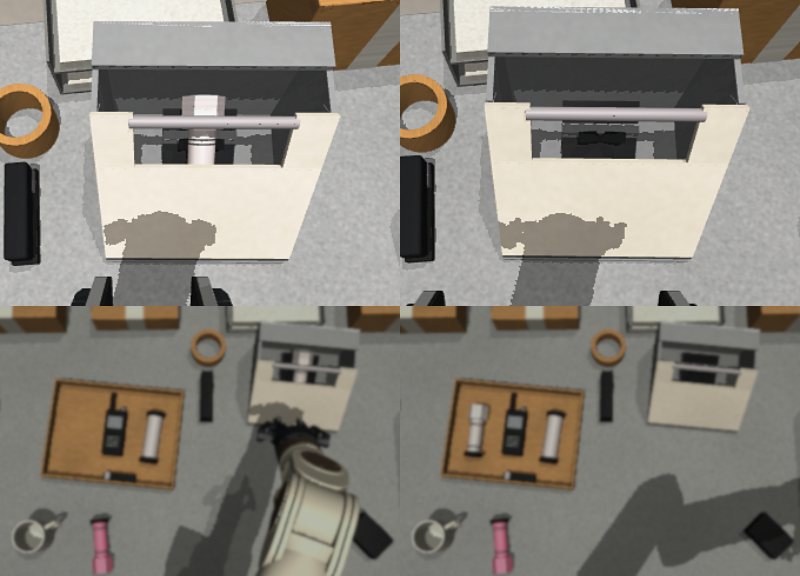

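Run:
```python
from h import *
import pickle
D=pickle.load(open("c.pkl","rb")); cw=cam("wrist"); im=imaging.capture("wrist")
def row(c,im,y):
    p=proj(c,[bar(0)+y*Y])[0]; g=cv2.cvtColor(im,cv2.COLOR_RGB2GRAY).astype(float)
    x=int(round(p[0])); y0=int(p[1])-14; col=g[y0:y0+28,x-1:x+2].mean(1); d=np.diff(col)
    up=y0+.5+np.argmax(d[:14]); return round(up-p[1],1), np.round(col[2:22]).astype(int).tolist()
for y in (.05,.045,-.045,-.05,-.06):
    print(y,row(D[0][0],D[0][1],y),row(cw,im,y))
print("0.03rad moves",proj(cw,[bar(.03)])-proj(cw,[bar(0)]))
```

```text
0.05 (np.float64(-4.5), [78, 79, 78, 77, 79, 78, 76, 75, 82, 162, 177, 190, 205, 220, 209, 184, 165, 148, 127, 94]) (np.float64(-6.8), [84, 80, 73, 72, 71, 70, 121, 162, 180, 196, 213, 228, 220, 196, 175, 156, 129, 92, 121, 123])
0.045 (np.float64(-4.5), [79, 80, 52, 44, 44, 45, 41, 56, 162, 176, 190, 205, 219, 208, 185, 166, 150, 129, 99, 45]) (np.float64(-5.8), [85, 55, 46, 46, 46, 44, 43, 165, 180, 197, 214, 227, 221, 197, 176, 156, 130, 97, 41, 32])
-0.045 (np.float64(-4.1), [74, 77, 75, 75, 75, 75, 75, 73, 84, 161, 178, 193, 207, 205, 196, 178, 163, 146, 124, 90]) (np.float64(-6.8), [80, 79, 79, 80, 80, 77, 115, 138, 172, 192, 208, 218, 214, 200, 181, 164, 138, 106, 100, 149])
-0.05 (np.float64(-4.1), [76, 76, 76, 75, 76, 75, 75, 73, 82, 160, 177, 192, 206, 204, 196, 178, 164, 147, 126, 92]) (np.float64(-4.8), [80, 80, 79, 80, 79, 78, 113, 136, 172, 192, 208, 217, 213, 199, 180, 164, 140, 106, 102, 150])
-0.06 (np.float64(-4.1), [49, 49, 50, 49, 49, 49, 48, 46, 59, 160, 175, 190, 203, 203, 194, 180, 166, 149, 128, 99]) (np.float64(-4.9), [53, 53, 52, 52, 52, 52, 48, 85, 174, 192, 206, 216, 211, 199, 155, 166, 142, 111, 56, 51])
0.03rad moves [[0.64474741 2.25388488]]
```

The bar images at or slightly past its original shut position, by less than 1 px where 0.03 rad would shift it 2.3 px. So I'm handing in.

```bash
python3 -c "
from h import *
print(r.current_clock()); r.finish_job()"
```

```text
52.475
the job is handed in; nothing more can be done
```

I opened the locker door, moved the torch from the carton into the cradle, shut the door and handed the job in at 52.5 s.

- **Door down:** I pinched the bar and swung the door to its lower stop. The force rose by about 16 N there.
- **Torch:** I gripped it at its grip point and laid it in the cradle, lens end up. Contact with the V rests came at 4–5 mm below my estimated seat height, with the force mainly square to the slope. A picture after release shows it straight on the cradle, within about 1–2 mm along the slope.
- **Door shut:** I pushed it closed to about 24 N at the stop. In the last picture the bar sits at or slightly past its original shut position, which means shut to within about 0.01 rad.
- **Other things:** In the before and after top views everything else is where it was. The exception is the small case, which the arm partly hid in the final view. The gripper was clear of everything at hand-in.

**Disagreements:**
- The bar measured 170 mm high from two views, against an expected 161 mm. A combined fit brought it to within 0–4 mm, and the low forces while swinging bore that out.
- The cradle seat height came out about 3 mm too high from the pictures. I used the contact height instead.
- The torch axis measured 23.5 mm high, against an expected 26 mm.

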